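# Upturn the rinsed glue tub on the draining peg

## Robot

A 6-joint arm with a two-finger parallel gripper is mounted at the origin on a cart in front of the work surface, level with it; the furniture and walls round the work are solid. World frame = base frame: x ahead of the robot, y to its left, z up, the work surface at z = 0. Lengths are in mm, angles in rad, forces in N, time in s.
With the tool pointing down it reaches from about 350 to 975 mm from the base axis. Payload 7.1 kg.
Tool frame: the origin (TCP) lies midway between the tips of the shut fingers; the grasp point (between the pads) lies 19 mm behind it (ctrl.grip_point_offset is the distance from the TCP to the grasp point, in mm); z points along the fingers, y is the line along which they close (so a half turn about z gives the same grasp; the last joint's range is limited). The gripper opens to 88 mm and grips with 3 to 60 N. Pads are 20 mm wide; open, the fingers measure 115 mm over their backs; the gripper's body (75 mm by 178 mm) begins 61 mm behind the grasp point.
Start: joints at [1.304, 0.423, 1.63, -0, 1.089, -0.019], TCP at [153.263, 605.9, 222.675] pointing down, gripper open.
Joint ranges: [-3, 3], [-0.9, 2.11], [0.09, 2.58], [-1.31, 4.45], [0.11, 2.69], [-2.54, 2.54]. Speed limits (rad/s): [2.39, 2.39, 3.01, 3.14, 3.14, 3.14].

## Interface

Orientations are given as a rotation vector (axis times angle).
In Python, from workcell import get_obs, optics, close_job, spotter, ctrl gives the robot as it stands. The module is installed in compiled form; this text tells all that it offers.
- The arm moves only by the tool move_arm, never from a script. Its argument "rows" is a list of rows, each a list of 5 numbers: the shift along the tool's x, y, z in cm, then the turn about the tool's z in degrees, then the opening in per cent of the stroke, from 0 (shut) to 100 (fully open). A call has 1 to 10 rows; each row shifts and turns the commanded pose from where the row before left it, along the tool's axes as they then stand; what a row does not reach is not made up. A row lasts 1/8 s, in which the tool goes at most 62.5 mm and 10.7 degrees, less where a joint would pass 70% of its speed; a pose out of reach is approached as far as the arm can. A call with a gripper value outside its range is refused whole. The fingers move at their own pace and stop on an object; the grip force is fixed at half the most. Time passes only in rows, so rows that do not move let the fingers close. It gives the time, the measured TCP pose, the force, the opening and the grip force at its end, in the units of the state.
- get_obs(): the state, without advancing time (a new reading comes with each control period).
- optics.get_image(name): name is "scene" or "top" or "wrist"; returns the picture (384x512x3 uint8, blue, green, red); there is no depth.
- optics.calibration(name): a dict with "camera_matrix" (3x3 intrinsics, pixels), "xyz" and "orientation" of the camera in the world. Camera axes: x right, y down, z forward; pixel columns grow to the right and rows downward; lengths in mm; the calibration is good to about 2 mm. A picture is of the moment at which its call begins: read the wrist's pose just before it. calibration takes no time and is no camera call; for the wrist camera it gives the pose at the moment of the call.
- close_job(): hands the job in; it is judged then, once.
Trained networks look in the newest picture that a camera, given by its name, has taken for a name from the list of things; names that differ only in an ending like _2 or _b are one class to them, and where a whole thing is asked for, a point or a joint stands for the part that bears it (a point fixed in the world has none). Each returns a list of dicts, best first, with "conf" (0 to 1); they miss things now and then, are a little off and sometimes report something else, mostly with a low value. They report only what shows in the picture. A call takes as long as a camera call. They do not tell look-alikes from the thing itself.
- spotter.find_in(camera, label): "point" ([column, row] in pixels, amid what is visible of it).
- spotter.regions_of(camera, label): "region" (384x512 bool, what is visible of it) and "point" ([column, row] in pixels, amid what is visible of it).
The state is a dict: "t": time; "qpos": joint angles; "qvel": joint speeds; "joint_torque": joint torques, N m; "ee_pos": TCP position; "orientation": TCP orientation; "ft_force": force on the tool from outside, world axes, zero at the start; "moment": the same for the moment, N m; "width": finger opening in mm; "grasp_force": force on a finger pad.
Only numpy, scipy, OpenCV 4.12 (cv2) and the standard library are available. Lean on these libraries where they do the work, as an engineer would, in place of code of your own. Each camera call takes 0.05 s, during which the arm holds its last target. There are 200 camera calls.

## Task

The orange glue tub has been rinsed and lies on its side. Turn it over so that its open mouth faces straight down and set it over the peg of the draining board, its whole rim resting flat on the board, then let go. Leave the blue tub where it stands.

Things in the scene. Friction and masses are not known exactly. Their poses are not given: they have to be found in the camera images.
- orange_tub_center (a point): Centre of the loose orange plastic tub: square open box 56 x 56 mm outside, 72 mm deep, walls and floor 3.5 mm, 90 g. It starts lying on a side wall, centre 28 mm above the bench, mouth roughly to robot's left. x axis: from closed bottom (36 mm behind the centre) out through the open mouth (rim 36 mm ahead). y and z: square to the side walls, 28 mm off; z up at the start. Grip it across y.
- blue_tub_center (a point): Centre of the loose blue plastic tub of the same size, standing upright, mouth up, on the bench, centre 36 mm up (z axis up). A bystander: leave it.
- peg_foot (a point): Foot of the round upright wooden peg in the middle of the draining board, at the level of the board's top face, z axis up. The peg is 16 mm thick and rises 40 mm above this point. The board is fixed to the bench, 130 x 130 x 14 mm, light wood with dark grooves along its x axis; this point is 14 mm above the bench.
Mind the look-alikes: they are no part of the job. Of the things that look like the part that bears orange_tub_center, take the one that is farthest from the robot's base at the start.

How it is judged (in metres and radians):
At the end, for the whole second after the job is handed in: The orange tub rests mouth down (within 10 degrees) over the peg, its centre within 24 mm of the peg's axis and 36 mm (within 5 mm) above the board's top, that is with its rim down on the board, and it is at rest (angle between orange_tub_center's own x axis and vertical above 2.967 rad and horizontal distance between orange_tub_center and peg_foot below 0.024 m and z of orange_tub_center in the frame of peg_foot between 0.031 and 0.041 m and linear speed of orange_tub below 0.02 m/s); the robot touches nothing.
It fails at once if the blue tub is moved by more than 30 mm (distance of blue_tub_center from where it was at the start of the episode above 0.03 m).
It also fails if it takes over 38 s, if anything falls off the work surface, if the arm or the gripper's body presses on something with over 40 N, if the wrist force passes 120 N, or if a joint passes its speed limit or range.

## Working session

There is one attempt and no reset: what is moved stays moved. The work goes in short steps, Python scripts to look and compute and a tool call to move; the robot and the scene stay as the last step left them, time stands still between calls to the robot, and variables do not carry over. Pictures are saved under pics/ and viewed, at most 11 in all, crops included, and the job is handed in when it is done.

Besides the shell and the picture viewer there is one more tool, called after "Call:" in YAML: its name, and indented under it one key for each argument. move_arm: Moves the arm, as the interface text tells. Its arguments: {"type":"object","properties":{"rows":{"type":"array","items":{"type":"array","items":{"type":"number"}}}},"required":["rows"]}

```bash
mkdir -p pics; cat > h.py <<'E'
import numpy as np, cv2
from scipy.spatial.transform import Rotation as R
from workcell import get_obs, optics, close_job, spotter, ctrl
def rot(o):
    o=np.array(o,float); return o if o.shape==(3,3) else R.from_rotvec(o).as_matrix()
def px2w(c,uv,z):
    K=np.array(c["camera_matrix"]);d=rot(c["orientation"])@np.linalg.inv(K)@[uv[0],uv[1],1];p=np.array(c["xyz"],float)
    return p+d*(z-p[2])/d[2]
def w2px(c,P):
    K=np.array(c["camera_matrix"]);q=K@rot(c["orientation"]).T@(np.array(P,float)-c["xyz"]);return q[:2]/q[2]
E
python3 - <<'E'
from h import *
np.set_printoptions(precision=1,suppress=True)
a=optics.get_image("top");b=optics.get_image("scene")
cv2.imwrite("pics/top.png",a);cv2.imwrite("pics/scene.png",b)
for n in("top","scene"):
    c=optics.calibration(n);print(n,c)
    for l,z in(("orange_tub_center",28),("blue_tub_center",36),("peg_foot",14)):
        for r in spotter.find_in(n,l): print(l,r,px2w(c,r["point"],z))
o=get_obs();print(o, ctrl.grip_point_offset)
E
```

```text
top {'camera_matrix': array([[378.3,   0. , 257.1],
       [  0. , 378.3, 199.2],
       [  0. ,   0. ,   1. ]]), 'xyz': array([376.1, -29.6, 969.9]), 'orientation': array([-2.1,  2.1, -0.2])}
orange_tub_center {'point': [256.4, 181.2], 'conf': 0.91} [581.2 -22.7  28. ]
orange_tub_center {'point': [308.9, 222.3], 'conf': 0.86} [ 475.8 -153.5   28. ]
blue_tub_center {'point': [351.4, 174.6], 'conf': 0.57} [ 595.6 -262.9   36. ]
peg_foot {'point': [184.1, 203.5], 'conf': 0.61} [526.6 162.7  14. ]
scene {'camera_matrix': array([[443.4,   0. , 256. ],
       [  0. , 443.4, 186.9],
       [  0. ,   0. ,   1. ]]), 'xyz': array([  26.7, -558.4,  585.7]), 'orientation': array([-2.1,  0.9, -0.4])}
orange_tub_center {'point': [260.0, 184.5], 'conf': 0.92} [585.1 -15.6  28. ]
blue_tub_center {'point': [360.8, 232.0], 'conf': 0.65} [ 601.  -261.6   36. ]
peg_foot {'point': [189.1, 170.9], 'conf': 0.89} [521.9 152.   14. ]
{'t': 0.4, 'qpos': array([ 1.3,  0.4,  1.6, -0. ,  1.1, -0. ]), 'qvel': array([ 0., -0.,  0.,  0.,  0.,  0.]), 'joint_torque': array([ -0. , -54.4, -27.4,   0.1,   0. ,  -0. ]), 'ee_pos': array([153.3, 605.8, 222.5]), 'orientation': array([-0.4, -3.1,  0. ]), 'ft_force': array([-0.1,  0.3,  0.3]), 'moment': array([-0., -0.,  0.]), 'grasp_force': 0.0, 'width': 87.92741335064703} 18.700000000000003
```

View pics/top.png

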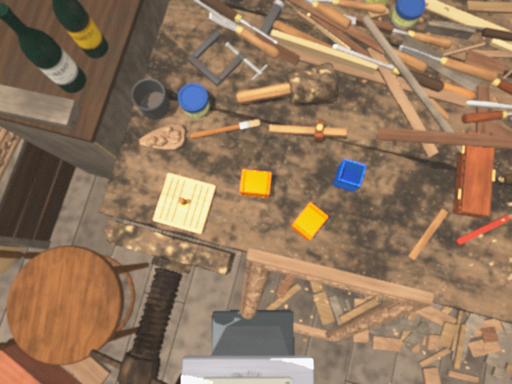

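View pics/scene.png

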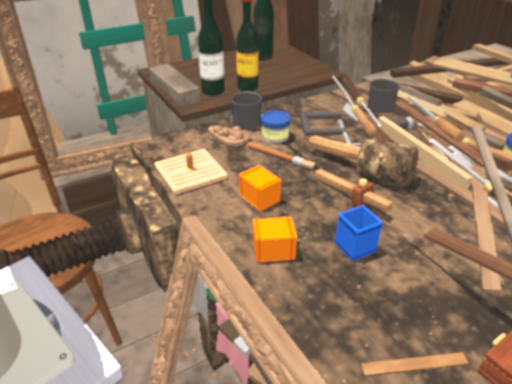

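The top view shows two orange tubs: one at pixel (256,183), about 583 mm out, and a look-alike at (310,221), about 500 mm out, so the first is the target. The blue tub is at (351,175) and the peg at (184,203). The tool always points down, so I'll grip the tub near its mouth, turn it in the pads by pushing its closed end up on the peg top, and flatten the rim on the board. I'll take a closer look first.

```bash
cat >> h.py <<'E'
def go(P,yaw=None):
    """tool-axes shift (cm) to TCP target P and turn (deg) so that tool y is at world angle yaw (mod 180)"""
    o=get_obs();M=rot(o["orientation"]);d=M.T@(np.array(P,float)-o["ee_pos"])/10
    cur=np.degrees(np.arctan2(M[1,1],M[0,1]));out=[round(v,2) for v in d]
    t=0 if yaw is None else (yaw-cur+90)%180-90
    print("shift cm",out,"turn deg",round(-t,1),"cur y-yaw",round(cur,1),"q6",round(o["qpos"][5],2),"t",round(o["t"],2))
E
python3 - <<'E'
from h import *
print(rot(get_obs()["orientation"]).round(2))
go([560,-20,230],0)
E
```

```text
[[-0.97  0.25 -0.  ]
 [ 0.25  0.97 -0.  ]
 [-0.   -0.   -1.  ]]
shift cm [np.float64(-54.78), np.float64(-50.69), np.float64(-0.73)] turn deg 75.8 cur y-yaw 75.8 q6 -0.02 t 0.4
```

Call:
move_arm:
  rows:
    - [-4.2,-3.9,0,0,100]
    - [-4.2,-3.9,0,0,100]
    - [-4.2,-3.9,0,0,100]
    - [-4.2,-3.9,0,0,100]
    - [-4.2,-3.9,0,0,100]
    - [-4.2,-3.9,0,0,100]
    - [-4.2,-3.9,0,0,100]
    - [-4.2,-3.9,0,0,100]
    - [-4.2,-3.9,0,0,100]
    - [-4.2,-3.9,0,0,100]

```text
t: 1.65
ee_pos: [465.8, 123.1, 223.0]
orientation: [0.388, 3.117, 0.001]
ft_force: [0.8, -0.1, 0.6]
width: 87.8
grasp_force: 0.0
```

```bash
python3 - <<'E'
from h import *
go([560,-20,230],0)
E
```

```text
shift cm [np.float64(-12.65), np.float64(-11.56), np.float64(-0.69)] turn deg 75.8 cur y-yaw 75.8 q6 -1.09 t 1.65
```

Call:
move_arm:
  rows:
    - [-4.2,-3.9,0,0,100]
    - [-4.2,-3.8,0,0,100]
    - [-4.2,-3.8,-0.7,0,100]
    - [0,0,0,10,100]
    - [0,0,0,10,100]
    - [0,0,0,10,100]
    - [0,0,0,10,100]
    - [0,0,0,10,100]
    - [0,0,0,10,100]
    - [0,0,0,10,100]

```text
t: 2.9
ee_pos: [558.7, -17.6, 229.7]
orientation: [2.113, 2.325, 0.0]
ft_force: [-0.3, -0.4, -1.0]
width: 87.9
grasp_force: 0.0
```

```bash
python3 - <<'E'
from h import *
np.set_printoptions(precision=1,suppress=True)
c=optics.calibration("wrist");a=optics.get_image("wrist");cv2.imwrite("pics/w1.png",a)
for r in spotter.regions_of("wrist","orange_tub_center"):
    m=r["region"].astype(np.uint8);cn=max(cv2.findContours(m,0,2)[0],key=cv2.contourArea)
    h=cv2.approxPolyDP(cv2.convexHull(cn),6,True)[:,0]
    print(r["conf"],r["point"],m.sum(),[(p.tolist(),px2w(c,p,56)[:2].round(0).tolist(),px2w(c,p,0)[:2].round(0).tolist()) for p in h])
for r in spotter.find_in("wrist","peg_foot"): print("peg",r,px2w(c,r["point"],34))
print(c["xyz"]);go([583,-20,230],0)
E
```

```text
0.7 [267.6, 174.1] 4278 [([252, 132], [555.0, 22.0], [556.0, 17.0]), ([305, 149], [608.0, 11.0], [618.0, 4.0]), ([288, 215], [600.0, -58.0], [608.0, -77.0]), ([236, 204], [546.0, -52.0], [545.0, -69.0])]
0.61 [180.9, 271.0] 2350 [([171, 231], [481.0, -87.0], [469.0, -111.0]), ([213, 267], [527.0, -124.0], [523.0, -154.0]), ([208, 292], [524.0, -155.0], [519.0, -189.0]), ([153, 292], [464.0, -161.0], [449.0, -196.0])]
peg {'point': [242.1, 24.5], 'conf': 0.88} [536.4 119.9  34. ]
[553.1  52.3 392.1]
shift cm [np.float64(-0.49), np.float64(2.39), np.float64(-0.03)] turn deg 6.0 cur y-yaw 6.0 q6 -0.16 t 3.05
```

View pics/w1.png

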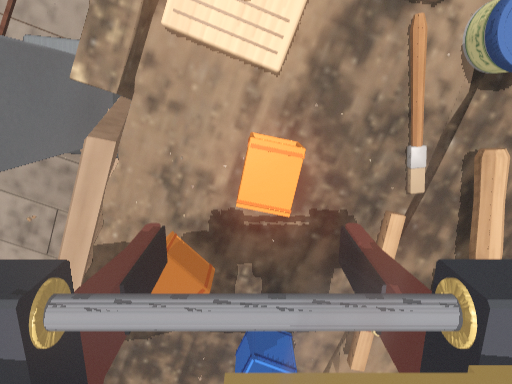

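The wrist view shows the target's top face at (236–305, 132–215), with its mouth edge at the top of the picture, towards +y. Its centre is near (577,-19.5) and the mouth direction is about 82°. I'll turn the tool by 14°.

Call:
move_arm:
  rows:
    - [0,0,0,7,100]
    - [0,0,0,7,100]
    - [0,0,0,0,100]

```text
t: 3.42
ee_pos: [558.7, -17.6, 229.7]
orientation: [2.37, 2.062, 0.0]
ft_force: [-0.5, -0.0, -0.1]
width: 87.8
grasp_force: 0.0
```

```bash
python3 - <<'E'
from h import *
go([578,-11.5,9.5],-8)
E
```

```text
shift cm [np.float64(0.87), np.float64(1.82), np.float64(22.02)] turn deg 0.0 cur y-yaw -8.0 q6 0.09 t 3.42
```

Call:
move_arm:
  rows:
    - [0.9,1.8,4,0,100]
    - [0,0,4,0,100]
    - [0,0,4,0,100]
    - [0,0,4,0,100]
    - [0,0,4,0,100]
    - [0,0,2,0,100]
    - [0,0,0,0,100]

```text
t: 4.3
ee_pos: [577.1, -11.2, 8.7]
orientation: [-2.371, -2.058, 0.003]
ft_force: [0.5, -1.0, -0.2]
width: 88.2
grasp_force: 0.0
```

Call:
move_arm:
  rows:
    - [0,0,0,0,40]
    - [0,0,0,0,40]
    - [0,0,0,0,40]
    - [0,0,0,0,40]
    - [0,0,0,0,40]

```text
t: 4.92
ee_pos: [578.3, -11.3, 10.5]
orientation: [2.374, 2.057, 0.001]
ft_force: [-1.3, 0.4, 5.9]
width: 56.5
grasp_force: 29.8
```

Call:
move_arm:
  rows:
    - [0,0,-4,0,40]
    - [0,0,-4,0,40]
    - [0,0,-2,0,40]
    - [0,0,0,0,40]

```text
t: 5.42
ee_pos: [578.9, -11.3, 111.2]
orientation: [2.373, 2.056, 0.004]
ft_force: [-0.2, 0.1, -1.2]
width: 56.3
grasp_force: 29.8
```

```bash
python3 - <<'E'
from h import *
np.set_printoptions(precision=1,suppress=True)
P=[]
for n in("top","scene","wrist"):
    c=optics.calibration(n);a=optics.get_image(n)
    if n=="wrist":cv2.imwrite("pics/w2.png",a)
    for r in spotter.regions_of(n,"peg_foot")[:2]:
        ys,xs=np.nonzero(r["region"]);print(n,r["conf"],r["point"],len(xs),xs.min(),xs.max(),ys.min(),ys.max(),*[px2w(c,r["point"],z)[:2] for z in(14,34,54)])
go([525,195,100],-8)
E
```

```text
top 0.71 [167.8, 189.9] 546 154 186 174 219 [562.2 205.8] [558.3 200.9] [554.4 196. ]
scene 0.65 [186.8, 170.8] 2019 155 226 149 193 [518.4 156.1] [501.2 131.1] [484.  106.1]
scene 0.63 [262.8, 147.0] 1270 247 283 125 170 [719.5 106.2] [695.2  82.9] [671.   59.7]
wrist 0.69 [151.9, 30.3] 10717 48 242 0 67 [525.9 113.4] [530.7 109.1] [535.6 104.8]
shift cm [np.float64(19.67), np.float64(-8.09), np.float64(0.85)] turn deg -0.2 cur y-yaw -8.2 q6 0.1 t 5.72
```

View pics/w2.png

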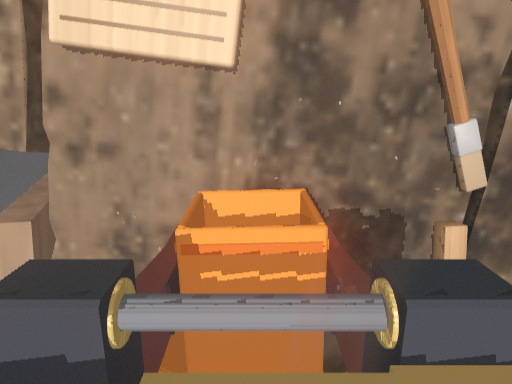

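The wrist view shows the tub held square with its mouth at the top of the picture, (180–325, 190–255). I'll zoom in on the peg in the two first pictures to locate it.

```bash
python3 - <<'E'
import cv2,numpy as np
a=cv2.imread("pics/top.png")[168:240,148:222];b=cv2.imread("pics/scene.png")[140:200,150:230]
r=lambda x:cv2.resize(x,(390,380),interpolation=cv2.INTER_NEAREST)
cv2.imwrite("pics/c1.png",np.hstack([r(a),r(b)]))
E
```

```text
(no output)
```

View pics/c1.png

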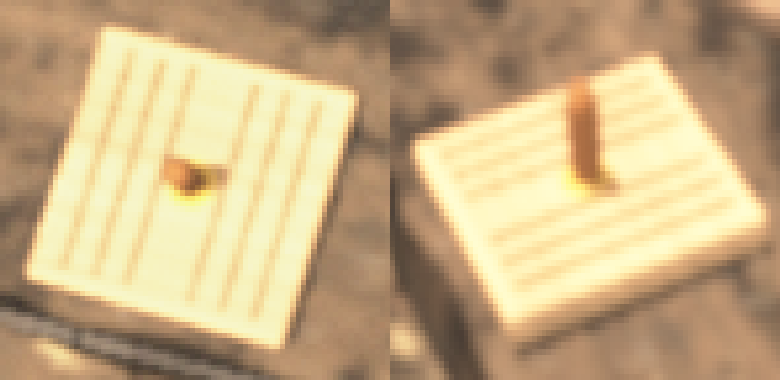

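The crop shows the peg in both views. In the top view its foot is at about (184.7,203.2) and its tip at (181.8,200.6). In the scene view the foot is at about (190.3,168.3) and the tip at (188.8,153).

```bash
python3 - <<'E'
from h import *
np.set_printoptions(precision=1,suppress=True)
t=optics.calibration("top");s=optics.calibration("scene")
print(px2w(t,(184.7,203.2),14),px2w(t,(181.8,200.6),54),px2w(s,(190.3,168.3),14),px2w(s,(188.8,153),54))
m=np.array([np.sin(np.radians(8.2)),np.cos(np.radians(8.2)),0])
p=np.array([525.5,161.0,0])
for D in(28+8,): 
    P=p+m*60+[0,0,111]; print(P); go(P,-8.2)
E
```

```text
[527.4 161.2  14. ] [527.5 160.6  54. ] [530.7 158.6  14. ] [532.5 160.8  54. ]
[534.1 220.4 111. ]
shift cm [np.float64(22.31), np.float64(-7.56), np.float64(-0.25)] turn deg -0.0 cur y-yaw -8.2 q6 0.1 t 5.72
```

```bash
python3 - <<'E'
from h import *
m=np.array([np.sin(np.radians(8.2)),np.cos(np.radians(8.2)),0]);p=np.array([529,160.3,0])
go(p+m*(8+26)+[0,0,54+28+8-18.7],-8.2)
E
```

```text
shift cm [np.float64(19.69), np.float64(-7.19), np.float64(3.72)] turn deg -0.0 cur y-yaw -8.2 q6 0.1 t 5.72
```

Call:
move_arm:
  rows:
    - [4,-1.8,0,0,40]
    - [4,-1.8,0,0,40]
    - [4,-1.8,0,0,40]
    - [4,-1.8,0,0,40]
    - [3.7,0,2,0,40]
    - [0,0,1.7,0,40]
    - [0,0,0,0,40]

```text
t: 6.6
ee_pos: [533.0, 193.2, 70.7]
orientation: [-2.373, -2.057, 0.007]
ft_force: [-0.4, -1.2, -1.3]
width: 56.3
grasp_force: 29.8
```

```bash
python3 - <<'E'
from h import *
m=np.array([np.sin(np.radians(8.2)),np.cos(np.radians(8.2)),0]);p=np.array([529,160.3,0])
go(p+m*(8+26)+[0,0,54+28-18.7],-8.2)
a=optics.get_image("wrist");b=optics.get_image("scene")
cv2.imwrite("pics/w3.png",np.hstack([cv2.resize(a,(400,300)),cv2.resize(b[110:230,120:280],(400,300))]))
E
```

```text
shift cm [np.float64(0.09), np.float64(0.08), np.float64(0.74)] turn deg 0.0 cur y-yaw -8.2 q6 0.47 t 6.6
```

View pics/w3.png

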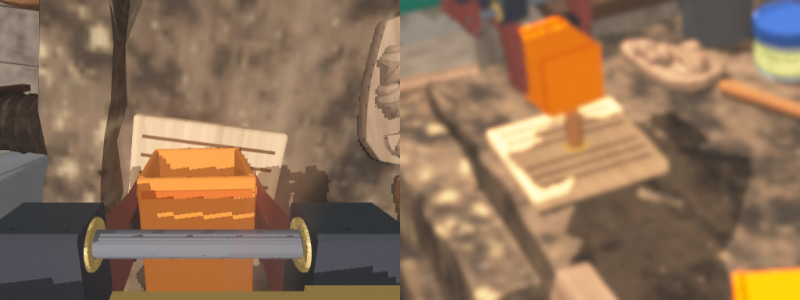

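The right half of the picture shows the closed end sitting just above the peg. Now I'll follow the tipping arc.

Call:
move_arm:
  rows:
    - [0,0,0.7,0,40]
    - [0.25,0,0.4,0,40]
    - [0.25,0,0.4,0,40]
    - [0.2,0,0.4,0,40]
    - [0.15,0,0.4,0,40]
    - [0,0,0,0,40]

```text
t: 7.45
ee_pos: [537.4, 203.5, 51.4]
orientation: [2.375, 2.056, 0.006]
ft_force: [-2.3, 3.9, 10.2]
width: 56.2
grasp_force: 30.0
```

```bash
python3 - <<'E'
from h import *
m=np.array([np.sin(np.radians(8.2)),np.cos(np.radians(8.2)),0]);p=np.array([529,160.3,0])
go(p+m*(8+34.8)+[0,0,54+12.2-18.7],-8.2)
a=optics.get_image("wrist");b=optics.get_image("scene")
cv2.imwrite("pics/w4.png",np.hstack([cv2.resize(a,(400,300)),cv2.resize(b[110:230,120:280],(400,300))]))
E
```

```text
shift cm [np.float64(-0.11), np.float64(-0.22), np.float64(0.39)] turn deg -0.0 cur y-yaw -8.2 q6 0.48 t 7.45
```

View pics/w4.png

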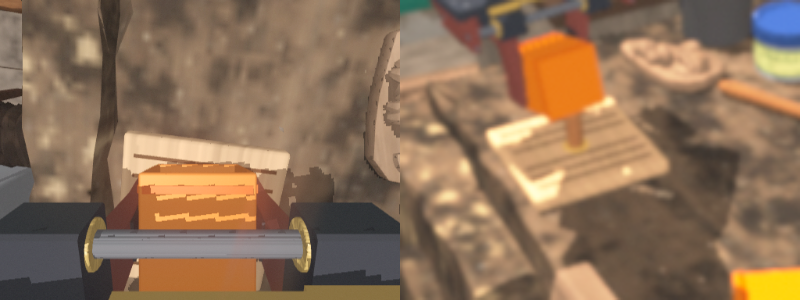

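The mouth is tilting down as planned, with a force of about 10 N. I'll continue.

Call:
move_arm:
  rows:
    - [-0.1,0,0.4,0,40]
    - [0,0,0.4,0,40]
    - [0,0,0.4,0,40]
    - [-0.05,0,0.4,0,40]
    - [-0.05,0,0.4,0,40]
    - [0,0,0,0,40]

```text
t: 8.3
ee_pos: [537.5, 202.5, 31.8]
orientation: [2.376, 2.055, 0.008]
ft_force: [-2.9, 10.3, 13.4]
width: 56.2
grasp_force: 30.0
```

```bash
python3 - <<'E'
from h import *
m=np.array([np.sin(np.radians(8.2)),np.cos(np.radians(8.2)),0]);p=np.array([529,160.3,0])
go(p+m*(8+32.2)+[0,0,54-11-18.7],-8.2)
a=optics.get_image("wrist");b=optics.get_image("scene")
cv2.imwrite("pics/w5.png",np.hstack([cv2.resize(a,(400,300)),cv2.resize(b[110:230,120:280],(400,300))]))
E
```

```text
shift cm [np.float64(-0.28), np.float64(-0.24), np.float64(0.75)] turn deg -0.1 cur y-yaw -8.3 q6 0.48 t 8.3
```

View pics/w5.png

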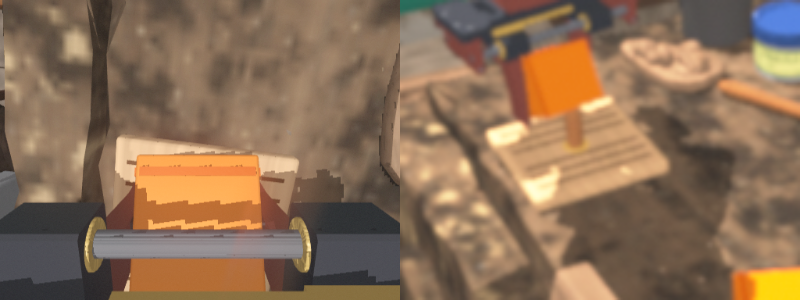

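The tub is now about 55–60° over and still rotating cleanly. I'll press on gently to flatten the rim on the board.

Call:
move_arm:
  rows:
    - [-0.1,0,0.3,0,40]
    - [-0.1,0,0.3,0,40]
    - [0,0,0.2,0,40]
    - [0,0,0,0,40]

```text
t: 8.9
ee_pos: [537.2, 200.4, 23.8]
orientation: [2.375, 2.055, 0.008]
ft_force: [-2.9, 9.7, 13.3]
width: 56.0
grasp_force: 30.0
```

Call:
move_arm:
  rows:
    - [0.1,0,0.1,0,40]
    - [0,0,0,0,40]

```text
t: 9.15
ee_pos: [537.3, 200.8, 22.8]
orientation: [2.375, 2.055, 0.007]
ft_force: [-2.6, 5.7, 13.9]
width: 55.8
grasp_force: 30.0
```

```bash
python3 - <<'E'
from h import *
a=optics.get_image("wrist");b=optics.get_image("scene")
cv2.imwrite("pics/w6.png",np.hstack([cv2.resize(a,(400,300)),cv2.resize(b[110:230,120:280],(400,300),interpolation=cv2.INTER_CUBIC)]))
E
```

```text
(no output)
```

View pics/w6.png

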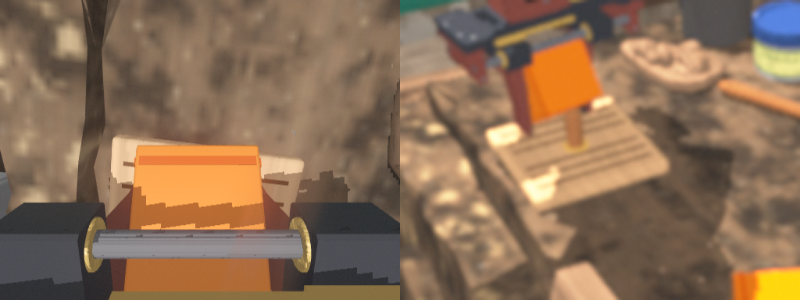

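```bash
python3 - <<'E'
from h import *
np.set_printoptions(precision=1,suppress=True)
c=optics.calibration("wrist");f=c["camera_matrix"][0,0];o=get_obs();print(f,c["xyz"],o["ee_pos"])
M=rot(o["orientation"]);A=o["ee_pos"]-18.7*M[:,2]   # pad axis
u=M[:,0];z=np.array([0,0,1.])
for r in(26,28,30):
  for th in(50,60,70,80,90):
    t=np.radians(th);mm=u*np.cos(t)-z*np.sin(t);n=u*np.sin(t)+z*np.cos(t)
    q=[w2px(c,A+r*mm+28*n+s*28*M[:,1])/1.28 for s in(-1,1)]
    e=[w2px(c,A+(r-72)*mm+28*n+s*28*M[:,1])/1.28 for s in(-1,1)]
    print(r,th,*q,*e,(A+r*mm-28*n)[2])
E
```

```text
344.97681954513456 [547.9 269.8 185.4] [537.3 200.7  22.8]
26 50 [144.7 138. ] [246.1 138.1] [124.9 280.7] [265.1 280.9] 3.5750416124397404
26 60 [146.9 137.1] [244.  137.2] [122.8 261.6] [267.1 261.7] 4.9547679963415625
26 70 [149.  138.2] [242.  138.3] [121.8 238.9] [268. 239.] 7.445022508792194
26 80 [150.8 141.1] [240.3 141.2] [121.9 214.3] [267.9 214.4] 10.970140026560415
26 90 [152.4 145.4] [238.7 145.5] [123.2 189.6] [266.6 189.7] 15.423011637664368
28 50 [145.1 135.2] [245.7 135.2] [125.6 275.3] [264.4 275.5] 2.0466684708701095
28 60 [147.4 134.8] [243.5 134.9] [123.8 256.5] [266.1 256.7] 3.225607525030206
28 70 [149.4 136.5] [241.6 136.5] [123.  234.6] [266.9 234.7] 5.567614373662492
28 80 [151.3 139.9] [239.8 139.9] [123.2 211. ] [266.7 211.1] 9.001528323783926
28 90 [152.9 144.7] [238.3 144.7] [124.6 187.6] [265.4 187.7] 13.423011637664368
30 50 [145.5 132.4] [245.3 132.4] [126.4 270. ] [263.7 270.1] 0.5182953293004822
30 60 [147.8 132.6] [243.1 132.6] [124.7 251.6] [265.2 251.7] 1.4964470537188497
30 70 [149.9 134.8] [241.1 134.8] [124.1 230.4] [265.8 230.5] 3.69020623853279
30 80 [151.8 138.7] [239.3 138.7] [124.5 207.9] [265.5 208. ] 7.032916621007438
30 90 [153.4 144. ] [237.8 144. ] [125.8 185.7] [264.1 185.8] 11.423011637664368
```

The rim edge at row 146 is wider than the model predicts, so the tub may have slid up in the pads instead of turning fully. I'll fit its pose to both pictures.

```bash
cat > fit.py <<'E'
from h import *
from scipy.optimize import differential_evolution
def fit():
    o=get_obs();M=rot(o["orientation"]);A=o["ee_pos"]-18.7*M[:,2];u=M[:,0];z=np.array([0,0,1.]);V=[]
    for n in("wrist","scene"):
        c=optics.calibration(n);a=optics.get_image(n);h=cv2.cvtColor(a,cv2.COLOR_BGR2HSV)
        m=((h[...,0]>8)&(h[...,0]<22)&(h[...,1]>215)&(h[...,2]>110)).astype(np.uint8)
        m=cv2.morphologyEx(m,cv2.MORPH_OPEN,np.ones((3,3)))
        P=w2px(c,A);k=np.zeros_like(m)
        if n=="wrist":k[:285,100:412]=1
        else:
            x,y=P.astype(int);k[max(0,y-70):y+55,x-60:x+60]=1   # window round the tub
        V.append((c,m*k,k,n));print(n,P.round(),int((m*k).sum()))
    def corners(p):
        t=np.radians(p[0]);mm=u*np.cos(t)-z*np.sin(t);nn=u*np.sin(t)+z*np.cos(t);C=A+p[1]*u+p[2]*z
        return [C+36*i*mm+28*j*nn+28*l*M[:,1] for i in(-1,1) for j in(-1,1) for l in(-1,1)]
    def cost(p):
        X=corners(p);s=0
        for c,m,k,n in V:
            q=np.array([w2px(c,x) for x in X],np.float32);b=np.zeros_like(m)
            cv2.fillConvexPoly(b,cv2.convexHull(q).astype(np.int32)[:,0],1);b*=k
            s+=(((m==1)&(b==0)).sum()+.5*((m==0)&(b==1)).sum())/m.sum()
        return s
    r=differential_evolution(cost,[(-20,110),(-50,50),(-40,50)],seed=1,maxiter=40,popsize=12,tol=1e-6)
    X=np.array(corners(r.x));print("theta,du,dz",r.x.round(1),"cost",round(r.fun,3),"centre",(A+r.x[1]*u+r.x[2]*z).round(1),"lowest z",X[:,2].min().round(1),"axis",A.round(1))
    for th in(0,20,40,60,75,90):
        q=differential_evolution(lambda v:cost([th,*v]),[(-50,50),(-40,50)],seed=1,maxiter=15,popsize=8);print(th,round(q.fun,3),q.x.round(0))
fit() if __name__=="__main__" else None
E
python3 fit.py
```

```text
wrist [250. 260.] 0
scene [180. 151.] 567
theta,du,dz [ 97.4 -13.9  10.7] cost inf centre [535.2 186.9  52.2] lowest z 12.9 axis [537.2 200.7  41.5]
0 inf [ 11. -26.]
20 inf [ 11. -26.]
40 inf [ 11. -26.]
60 inf [ 11. -26.]
75 inf [ 11. -26.]
90 inf [ 11. -26.]fit.py:22: RuntimeWarning: divide by zero encountered in scalar divide
  s+=(((m==1)&(b==0)).sum()+.5*((m==0)&(b==1)).sum())/m.sum()
fit.py:22: RuntimeWarning: invalid value encountered in scalar divide
  s+=(((m==1)&(b==0)).sum()+.5*((m==0)&(b==1)).sum())/m.sum()
  df = [f_eval - f0 for f_eval in f_evals]
fit.py:21: RuntimeWarning: invalid value encountered in cast
  cv2.fillConvexPoly(b,cv2.convexHull(q).astype(np.int32)[:,0],1);b*=k
```

```bash
sed -i 's/\[...,1\]>215/[...,1]>165/; s/>8)&(h\[...,0\]<22/>6)\&(h[...,0]<24/' fit.py; python3 - <<'E'
import cv2
h=cv2.cvtColor(cv2.imread("pics/w6.png"),cv2.COLOR_BGR2HSV)
print(h[180,200],h[210,180],h[270,200],h[80,565],h[100,560], h[140,210])
E
python3 fit.py 2>/dev/null
```

```text
[ 15 173 255] [ 13 188 186] [ 13 182 178] [ 14 229 239] [ 14 229 239] [ 11 105 129]
wrist [250. 260.] 16211
scene [180. 151.] 711
theta,du,dz [34.5 -5.3 21.3] cost 0.171 centre [536.5 195.5  62.8] lowest z 19.2 axis [537.2 200.7  41.5]
0 0.458 [-3. 24.]
20 0.301 [-1. 19.]
40 0.223 [-6. 23.]
60 0.385 [-6. 26.]
75 0.48 [-3. 27.]
90 0.559 [-0. 10.]
```

The fit shows the tub tilted only about 35–40° and slid up 21 mm in the pads. At this tilt it leans stably with its underside on the peg and its rim edge on the board. New plan: lower the last few mm, release it leaning, then push the closed end over with shut fingers so it drops mouth-down.

Call:
move_arm:
  rows:
    - [0,0,0.2,0,40]
    - [0,0,0.2,0,40]
    - [0,0,0,0,40]

```text
t: 9.82
ee_pos: [537.3, 200.8, 18.7]
orientation: [2.375, 2.055, 0.007]
ft_force: [-1.9, 6.4, 13.5]
width: 55.7
grasp_force: 30.0
```

```bash
python3 fit.py 2>/dev/null
```

```text
wrist [250. 260.] 16830
scene [181. 152.] 686
theta,du,dz [34.4 -4.2 21.7] cost 0.193 centre [536.6 196.5  59. ] lowest z 15.5 axis [537.2 200.7  37.4]
0 0.477 [-1. 22.]
20 0.331 [-0. 21.]
40 0.241 [-5. 24.]
60 0.402 [-5. 26.]
75 0.496 [-1. 26.]
90 0.582 [ 4. 21.]
```

Call:
move_arm:
  rows:
    - [0,0,0,0,85]
    - [0,0,0,0,85]
    - [0,0,0,0,85]

```text
t: 10.3
ee_pos: [535.3, 199.2, 16.5]
orientation: [-2.375, -2.057, 0.001]
ft_force: [0.4, -0.7, 0.5]
width: 74.5
grasp_force: 0.0
```

```bash
python3 fit.py 2>/dev/null
```

```text
wrist [250. 259.] 18478
scene [180. 153.] 788
theta,du,dz [37.8 -1.6 19.6] cost 0.217 centre [535.1 197.6  54.8] lowest z 10.6 axis [535.3 199.2  35.2]
0 0.412 [ 3. 22.]
20 0.306 [ 4. 20.]
40 0.228 [-2. 21.]
60 0.371 [ 1. 30.]
75 0.43 [ 3. 25.]
90 0.513 [ 6. 13.]
```

The tub leans stably at about 40–45°. I'll regrip near the mouth, which gives a longer lever to the peg, and push it toward the peg and down for a second tipping pass.

Call:
move_arm:
  rows:
    - [0.7,0,-0.6,0,85]
    - [0.7,0,-0.5,0,85]
    - [0,0,0,0,40]
    - [0,0,0,0,40]
    - [0,0,0,0,40]
    - [0,0,0,0,40]

```text
t: 11.15
ee_pos: [537.4, 213.3, 27.7]
orientation: [-2.375, -2.056, -0.0]
ft_force: [-1.6, 1.5, 1.1]
width: 55.9
grasp_force: 30.0
```

```bash
python3 fit.py 2>/dev/null|head -3; python3 - <<'E'
from h import *
o=get_obs();d=o["ee_pos"]-[529,160.3,0];print("offset",d[0]*.143+d[1]*.99, "axis z",d[2]+18.7,o["ft_force"])
E
```

```text
wrist [250. 260.] 12023
scene [177. 147.] 854
theta,du,dz [ 42.9 -15.5  12. ] cost 0.12 centre [535.2 198.   58.4] lowest z 13.3 axis [537.4 213.3  46.4]
offset 53.72894639064683 axis z 46.41610199856125 [-0.48476204  1.75747869  1.42819465]
```

Call:
move_arm:
  rows:
    - [-0.25,0,0.1,0,40]
    - [-0.3,0,0.1,0,40]
    - [-0.2,0,0.15,0,40]
    - [-0.2,0,0.15,0,40]
    - [-0.2,0,0.2,0,40]
    - [-0.15,0,0.2,0,40]
    - [0,0,0,0,40]

```text
t: 12.12
ee_pos: [537.3, 203.9, 21.8]
orientation: [-2.375, -2.055, -0.01]
ft_force: [-8.2, 17.2, 25.8]
width: 56.0
grasp_force: 30.0
```

```bash
python3 fit.py 2>/dev/null|head -3; python3 - <<'E'
from h import *
o=get_obs();d=o["ee_pos"]-[529,160.3,0];print("offset",d[0]*.143+d[1]*.99, "axis z",d[2]+18.7,o["ft_force"])
E
```

```text
wrist [250. 260.] 15573
scene [180. 150.] 774
theta,du,dz [41.6 -7.1 17.2] cost 0.165 centre [536.2 196.8  57.7] lowest z 12.8 axis [537.2 203.9  40.5]
offset 44.40111135938983 axis z 40.52208491682805 [-8.86761316 16.89746239 27.22181822]
```

The tub wedged on the board and slid in the pads instead of turning. I'll change the lever: release it (it leans stably), regrip at the closed end, then bring the lower rim edge against the peg from the near side. That gives about 58 mm of lever, and the tub rolls over the peg.

Call:
move_arm:
  rows:
    - [0,0,0,0,85]
    - [0,0,0,0,85]
    - [0,0,0,0,85]

```text
t: 12.6
ee_pos: [535.2, 199.9, 18.2]
orientation: [-2.375, -2.056, 0.002]
ft_force: [-0.9, -0.3, -0.2]
width: 74.2
grasp_force: 0.0
```

```bash
python3 fit.py 2>/dev/null|head -3; python3 - <<'E'
from h import *
o=get_obs();d=o["ee_pos"]-[529,160.3,0];print("offset",d[0]*.143+d[1]*.99, "axis z",d[2]+18.7,o["ft_force"])
E
```

```text
wrist [250. 260.] 17836
scene [180. 153.] 818
theta,du,dz [38.9 -2.9 18.1] cost 0.191 centre [534.8 197.   54.9] lowest z 10.5 axis [535.2 199.9  36.9]
offset 40.1805125408321 axis z 36.918909480854765 [ 0.53809704 -0.33035805 -0.26402844]
```

Call:
move_arm:
  rows:
    - [0,0,-1.8,0,85]
    - [-0.9,0,-0.9,0,85]
    - [-0.9,0,-0.9,0,85]
    - [0,0,0,0,40]
    - [0,0,0,0,40]
    - [0,0,0,0,40]
    - [0,0,0,0,40]

```text
t: 13.58
ee_pos: [533.0, 182.7, 54.6]
orientation: [2.374, 2.057, -0.001]
ft_force: [0.4, -0.4, 3.6]
width: 55.7
grasp_force: 30.0
```

```bash
python3 fit.py 2>/dev/null; python3 - <<'E'
from h import *
o=get_obs();d=o["ee_pos"]-[529,160.3,0];print("offset",d[0]*.143+d[1]*.99, "axis z",d[2]+18.7,o["ft_force"],o["width"],o["grasp_force"])
E
```

```text
wrist [250. 260.] 22604
scene [182. 142.] 824
theta,du,dz [ 43.2  15.  -13.6] cost 0.187 centre [535.1 197.5  59.7] lowest z 14.6 axis [533.  182.7  73.3]
0 0.412 [ 23. -10.]
20 0.299 [ 18. -13.]
40 0.211 [ 15. -12.]
60 0.301 [ 16. -13.]
75 0.403 [23. -9.]
90 0.489 [ 28. -12.]
offset 22.72347200973176 axis z 73.2851488463422 [-0.6477607  -1.18885703  1.36920398] 55.924157179470974 29.960201451105775
```

Call:
move_arm:
  rows:
    - [0,0,-2.5,0,40]
    - [0,0,-2.5,0,40]
    - [-2.1,0,0,0,40]
    - [-2.1,0,0,0,40]
    - [-2.1,0,0,0,40]
    - [0,0,2.3,0,40]
    - [0,0,2.3,0,40]
    - [0,0,0,0,40]

```text
t: 14.68
ee_pos: [522.0, 118.6, 56.7]
orientation: [-2.374, -2.054, 0.007]
ft_force: [0.8, 0.4, -1.5]
width: 55.8
grasp_force: 30.0
```

```bash
python3 fit.py 2>/dev/null|head -3; python3 - <<'E'
from h import *
o=get_obs();d=o["ee_pos"]-[529,160.3,0];print("offset",d[0]*.143+d[1]*.99, "lateral",d[0]*.99-d[1]*.143,"axis z",d[2]+18.7,o["ft_force"],o["width"])
a=optics.get_image("wrist");b=optics.get_image("scene")
cv2.imwrite("pics/w7.png",np.hstack([cv2.resize(a,(400,300)),cv2.resize(b[110:230,120:280],(400,300))]))
E
```

```text
wrist [250. 260.] 22553
scene [196. 154.] 847
theta,du,dz [ 44.   15.3 -13.3] cost 0.198 centre [524.3 133.8  62.1] lowest z 16.8 axis [522.1 118.7  75.4]
offset -41.17138384310989 lateral 0.644126142723108 axis z 77.21546221055178 [ 0.22998876 -0.11568787 -1.73087988] 55.90094035310566
```

View pics/w7.png

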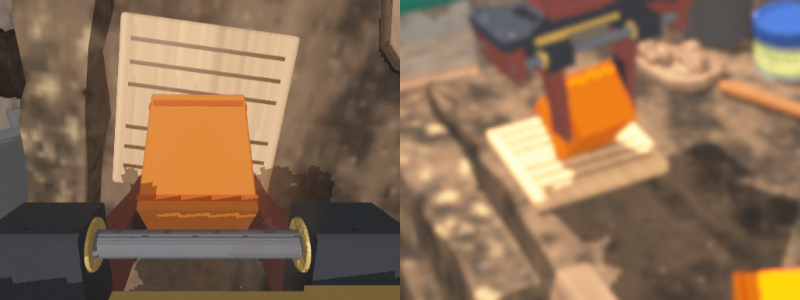

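The right half shows the tub at 44°, just above the board, with the peg under its mouth and no contact force. Now I'll drive the lower rim against the peg.

Call:
move_arm:
  rows:
    - [0.8,0,0,0,40]
    - [0.6,0,-0.15,0,40]
    - [0.6,0,-0.15,0,40]
    - [0.6,0,-0.1,0,40]
    - [0.5,0,0,0,40]
    - [0,0,0,0,40]

```text
t: 15.62
ee_pos: [528.7, 150.8, 63.1]
orientation: [2.372, 2.058, -0.001]
ft_force: [0.6, -6.1, -0.4]
width: 55.9
grasp_force: 30.0
```

```bash
python3 fit.py 2>/dev/null|head -3; python3 - <<'E'
from h import *
o=get_obs();d=o["ee_pos"]-[529,160.3,0];print("offset",d[0]*.143+d[1]*.99, "lateral",d[0]*.99-d[1]*.143,"axis z",d[2]+18.7,o["ft_force"],o["width"])
E
```

```text
wrist [250. 259.] 18538
scene [189. 145.] 1007
theta,du,dz [ 55.5   4.6 -15.7] cost 0.176 centre [529.4 155.5  66.1] lowest z 20.5 axis [528.7 150.9  81.8]
offset -9.46298971735833 lateral 1.1027921656957353 axis z 81.78451545240752 [ 0.6571305  -4.83745289 -0.78445884] 55.851462189411244
```

It's working: 55° with only about 6 N. I'll continue.

Call:
move_arm:
  rows:
    - [0.5,0,0.1,0,40]
    - [0.5,0,0.1,0,40]
    - [0.5,0,0.1,0,40]
    - [0.5,0,0.1,0,40]
    - [0.5,0,0.1,0,40]
    - [0,0,0,0,40]

```text
t: 16.48
ee_pos: [531.8, 175.5, 58.0]
orientation: [2.372, 2.058, -0.002]
ft_force: [-1.0, -4.8, 0.7]
width: 55.7
grasp_force: 30.0
```

```bash
python3 fit.py 2>/dev/null|head -3; python3 - <<'E'
from h import *
o=get_obs();d=o["ee_pos"]-[529,160.3,0];print("offset",d[0]*.143+d[1]*.99, "lateral",d[0]*.99-d[1]*.143,"axis z",d[2]+18.7,o["ft_force"],o["width"])
E
```

```text
wrist [250. 260.] 13695
scene [184. 142.] 1096
theta,du,dz [ 76.6  -8.1 -16. ] cost 0.132 centre [530.7 167.5  60.8] lowest z 19.3 axis [531.8 175.5  76.7]
offset 15.419524496408618 lateral 0.600228410976908 axis z 76.73994561131704 [-1.41607716 -5.10169616  1.22561943] 55.84604632013928
```

Call:
move_arm:
  rows:
    - [0.5,0,0.1,0,40]
    - [0.5,0,0.1,0,40]
    - [0.5,0,0.1,0,40]
    - [0,0,0,0,40]

```text
t: 17.08
ee_pos: [533.6, 189.6, 54.3]
orientation: [2.372, 2.058, -0.004]
ft_force: [1.4, -8.6, -4.0]
width: 56.3
grasp_force: 30.0
```

```bash
python3 fit.py 2>/dev/null|head -3; python3 - <<'E'
from h import *
o=get_obs();d=o["ee_pos"]-[529,160.3,0];print("offset",d[0]*.143+d[1]*.99, "lateral",d[0]*.99-d[1]*.143,"axis z",d[2]+18.7,o["ft_force"],o["width"])
E
```

```text
wrist [250. 260.] 10883
scene [181. 141.] 1120
theta,du,dz [ 82.9 -17.  -15.4] cost 0.105 centre [531.3 172.8  57.7] lowest z 18.6 axis [533.7 189.7  73. ]
offset 29.659115634606685 lateral 0.35973980541559936 axis z 73.07821089480544 [ 0.14582348 -8.04899813 -3.29951658] 56.040681023606616
```

The tub is at 83° over the peg. I'll centre it, lower it to contact and release.

Call:
move_arm:
  rows:
    - [-0.5,0,0,0,40]
    - [-0.5,0,0,0,40]
    - [0,0,0.3,0,40]
    - [0,0,0.2,0,40]
    - [0,0,0.2,0,40]
    - [0,0,0,0,40]

```text
t: 17.92
ee_pos: [533.1, 181.4, 48.6]
orientation: [-2.375, -2.057, -0.002]
ft_force: [-3.1, 2.0, 8.7]
width: 56.3
grasp_force: 30.0
```

```bash
python3 fit.py 2>/dev/null|head -3
```

```text
wrist [250. 260.] 10832
scene [183. 145.] 1117
theta,du,dz [ 83.5 -16.4 -14.5] cost 0.101 centre [530.8 165.2  52.8] lowest z 13.8 axis [533.1 181.4  67.3]
```

Call:
move_arm:
  rows:
    - [0,0,0,0,90]
    - [0,0,0,0,90]
    - [0,0,0,0,90]
    - [0,0,-3,0,90]
    - [0,0,-4,0,90]
    - [0,0,-5,0,90]
    - [0,0,-5,0,90]
    - [0,0,0,0,90]

```text
t: 19.02
ee_pos: [535.2, 181.4, 221.7]
orientation: [2.372, 2.055, 0.011]
ft_force: [-0.1, -0.1, -0.5]
width: 79.2
grasp_force: 0.0
```

```bash
sed -i 's/A=o\["ee_pos"\]-18.7\*M\[:,2\];u/A=np.array([530.,165,50]);u/; s/k\[:285,100:412\]=1/k[:]=1;k[250:]=0/' fit.py; python3 fit.py 2>/dev/null|head -3; python3 - <<'E'
from h import *
a=optics.get_image("wrist");b=optics.get_image("scene")
cv2.imwrite("pics/w8.png",np.hstack([cv2.resize(a,(400,300)),cv2.resize(b[110:230,120:280],(400,300))]))
E
```

```text
wrist [248. 190.] 1676
scene [187. 154.] 935
theta,du,dz [91.8  5.1  0.5] cost 1.018 centre [530.7 170.1  50.5] lowest z 13.6 axis [530. 165.  50.]
```

View pics/w8.png

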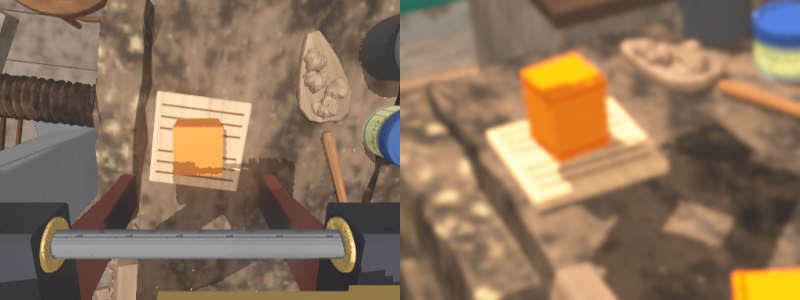

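The tub stands flat and mouth-down over the peg, with its top face at (175–222, 125–175) in the wrist half of the picture. The fit gives 92°, the centre 36.5 mm above the board and about 10 mm off the peg's axis. The gripper is clear, so I'm handing in.

```bash
python3 -c "
from workcell import close_job
print(close_job())"
```

```text
the job is handed in; nothing more can be done
None
```

The orange tub stands mouth-down over the peg with its rim flat on the board and the gripper clear; the blue tub was not touched, and the job was handed in at about 19 s, with no verdict returned.

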